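# Return the press setter's kit to its fitted tray modules

### The arm

A 6-joint arm with a two-finger parallel gripper is mounted at the origin on a cart in front of the work surface, level with it; the furniture and walls round the work are solid. World frame = base frame: x ahead of the robot, y to its left, z up, the work surface at z = 0. Lengths are in m, angles in rad, forces in N, time in s.
With the tool pointing down it reaches from about 0.35 to 0.975 m from the base axis. Payload 17.4 kg.
Tool frame: the origin (TCP) lies midway between the tips of the shut fingers; the grasp point (between the pads) lies 19 mm behind it; z points along the fingers, y is the line along which they close (so a half turn about z gives the same grasp; the last joint's range is limited). The gripper opens to 85 mm and grips with 20 to 120 N. Pads are 22 mm wide; open, the fingers measure 114 mm over their backs; the gripper's body (76 mm by 85 mm) begins 54 mm behind the grasp point. The pads swing forward as they close: fully open they stand 13 mm farther back than shut.
Start: joints at [-1.3, 0.116, 1.442, -0, 1.584, -0.038], TCP at [0.205, -0.643, 0.231] pointing down, gripper open.
Joint ranges: [-2.83, 2.83], [-0.83, 2.19], [0.07, 2.5], [-1.14, 4.28], [0.01, 3], [-2.97, 2.97]. Speed limits (rad/s): [1.89, 1.89, 2.22, 3.14, 3.14, 3.14].

### API

Orientations are given as a unit quaternion [w, x, y, z].
In Python, from bench import robot gives the robot as it stands. The module is installed in compiled form; this text tells all that it offers.
- The arm moves only by the tool jog_arm, never from a script. Its argument "motion" is a list that holds one entry, the list of rows, each a list of 7 numbers: the shift along the tool's x, y, z in cm, then the turn, a rotation vector about the tool's x, y, z in rad, then the opening, from -1 (shut) to 1 (fully open). In form: [[[tx, ty, tz, ax, ay, az, gripper], ...]]. A call has 1 to 10 rows; each row is the pose to reach, as a shift and turn from the pose commanded when the call began, along the tool's axes at that moment; what a row does not reach only later rows make up. A row lasts 1/8 s, in which the tool goes at most 62.5 mm and 10.7 degrees, less where a joint would pass 70% of its speed; a pose out of reach is approached as far as the arm can. A call with a gripper value outside its range is refused whole. The fingers move at their own pace and stop on an object; "newtons" is the grip in N (left out, the last holds). Time passes only in rows, so rows that repeat a pose let the fingers close. It gives the time, the measured TCP pose, the force, the opening and the grip force at its end, in the units of the state.
- robot.state(): the state, without advancing time (a new reading comes with each control period).
- robot.get_image(name): name is "side" or "top"; returns the picture (420x560x3 uint8, blue, green, red); there is no depth.
- robot.get_calibration(name): a dict with "fx", "fy", "cx", "cy" (pixels), "view" (4x4, takes a point from world to camera coordinates). Camera axes: x right, y down, z forward; pixel columns grow to the right and rows downward; lengths in m; the calibration is good to about 2 mm. A picture is of the moment at which its call begins. get_calibration takes no time and is no camera call.
- robot.close_job(): hands the job in; it is judged then, once.
The state is a dict: "clock": time; "joint_positions": joint angles; "qvel": joint speeds; "joint_torque": joint torques, N m; "ee_pos": TCP position; "ee_rot": TCP orientation; "ft_force": force on the tool from outside, world axes, zero at the start; "ft_torque": the same for the moment, N m; "width": finger opening in m; "grasp_force": force on a finger pad.
Only numpy, scipy, OpenCV 4.12 (cv2) and the standard library are available. Lean on these libraries where they do the work, as an engineer would, in place of code of your own. Each camera call takes 0.05 s, during which the arm holds its last target. There are 200 camera calls.

### The job

Put the press setter's kit back in its tray: set the magnifier, the spare star knob, the spacer block and the brass air fitting each fully down, lying or standing as it does now, in the module whose pocket is cut to its shape (square, round, rectangular and narrow). Leave the round counter standing among them where it is.

Things in the scene. Friction and masses are not known exactly. Their poses are not given: they have to be found in the camera images.
- loupe_mid (a point): Black folding magnifier, C-shaped: 3 mm base plate and lens plate (34 to 38 mm up), both 40 x 40 mm, joined by a wall on its +x side; 42 mm high. Stands upright on its base, loose, about 60 g. Point: its centre, 21 mm above its underside; z up. It can be gripped across y (40 mm wide), the fingers touching the edges of the plates.
- star_knob_mid (a point): Spare clamp knob of the printing machine: black five-lobed star, about 40 mm across and 22 mm high, loose, about 40 g, lying flat. Point: its centre, 11 mm above its underside; z up.
- spacer_mid (a point): Machined off-white spacer block with a small hole in the top, 25 (x) x 40 (y) x 18 (z) mm, loose, about 50 g. Point: its centre, 9 mm above its underside.
- air_fitting_mid (a point): Brass push-in air fitting with a blue collar, a stepped round body with a hexagon, lying on its side: 38 mm long along y, up to 16 mm wide (x), 14 mm high, loose, about 30 g; it may roll about its length. Point: its centre, 7 mm above its underside; z up.
- square_pocket_floor (a point): Grey 80 mm square tray module, square pocket for the loupe: floor 48 x 48 mm, 6 mm deep, cork-lined floor; its upper 4 mm flare out at 45 degrees (mouth 8 mm wider and longer). Point: centre of the pocket floor; x, y along the module sides, z up; the module top is 6 mm above it. Fixed, one of four modules of like orientation 80 mm apart in a 2 x 2 square in a low steel tray, in any of its places.
- round_pocket_floor (a point): Grey 80 mm square tray module, round pocket for the star knob: floor 48 mm in diameter, 6 mm deep, cork-lined floor; its upper 4 mm flare out at 45 degrees (mouth 8 mm wider and longer). Point: centre of the pocket floor; x, y along the module sides, z up; the module top is 6 mm above it. Fixed, one of four modules of like orientation 80 mm apart in a 2 x 2 square in a low steel tray, in any of its places.
- block_pocket_floor (a point): Grey 80 mm square tray module, rectangular pocket for the spacer block: floor 33 mm (module x) by 48 mm (module y), 6 mm deep, cork-lined floor; its upper 4 mm flare out at 45 degrees (mouth 8 mm wider and longer). Point: centre of the pocket floor; x, y along the module sides, z up; the module top is 6 mm above it. Fixed, one of four modules of like orientation 80 mm apart in a 2 x 2 square in a low steel tray, in any of its places.
- slim_pocket_floor (a point): Grey 80 mm square tray module, narrow pocket for the air fitting: floor 24 mm (module x) by 46 mm (module y), 6 mm deep, cork-lined floor; its upper 4 mm flare out at 45 degrees (mouth 8 mm wider and longer). Point: centre of the pocket floor; x, y along the module sides, z up; the module top is 6 mm above it. Fixed, one of four modules of like orientation 80 mm apart in a 2 x 2 square in a low steel tray, in any of its places.
- tally_counter_mid (a point): Round white hand counter, 46 mm in diameter (52 mm over its small lug), 21 mm high, loose, standing among the kit parts; it stays where it is. Point: 10 mm above its underside, 3 mm from the axis of its round body.

How it is judged:
By the outcome, as a careful person would: the job done as asked, in the order asked, and still so for the second after the job is handed in, with the robot touching nothing.
It also fails if it takes over 96 s, if anything falls off the work surface, if the arm or the gripper's body presses on something with over 40 N, if the wrist force passes 120 N, or if a joint passes its speed limit or range.

## Working session

There is one attempt and no reset: what is moved stays moved. The work goes in short steps, Python scripts to look and compute and a tool call to move; the robot and the scene stay as the last step left them, time stands still between calls to the robot, and variables do not carry over. Pictures are saved under pics/ and viewed, at most 14 in all, crops included, and the job is handed in when it is done.

Besides the shell and the picture viewer there is one more tool, called after ">>>" as name([rows], argument=value, ...), one row to a line, values as JSON. jog_arm: Moves the arm, as the interface text tells. Its arguments: {"type":"object","properties":{"motion":{"type":"array"},"newtons":{"type":"number"}},"required":["motion"]}

```bash
mkdir -p pics
python3 - <<'E'
from bench import robot
import cv2
for n in("top","side"):
    cv2.imwrite(f"pics/{n}0.png",robot.get_image(n)); c=robot.get_calibration(n); print(n,c)
print(robot.state())
E
```

```text
top {'fx': 530.1974981667119, 'fy': 530.1974981667119, 'cx': 280.009155773938, 'cy': 206.920023903543, 'view': array([[-0.01290857, -0.99988825, -0.00754091,  0.01148107],
       [-0.99283264,  0.01371287, -0.11872368,  0.5147449 ],
       [ 0.11881382,  0.00595431, -0.9928987 ,  0.94607371],
       [ 0.        ,  0.        ,  0.        ,  1.        ]])}
side {'fx': 421.03096320566664, 'fy': 421.03096320566664, 'cx': 281.7887195242525, 'cy': 209.89266434194732, 'view': array([[-0.94347838, -0.33139072,  0.00536084,  0.51392359],
       [-0.20543733,  0.57203994, -0.79408174,  0.12307974],
       [ 0.26008471, -0.75030027, -0.60778734,  0.74590983],
       [ 0.        ,  0.        ,  0.        ,  1.        ]])}
{'clock': 0.1, 'joint_positions': array([-1.29980520e+00,  1.16472238e-01,  1.44219751e+00, -2.24460253e-05,
        1.58399250e+00, -3.78138306e-02]), 'qvel': array([-2.55733296e-05, -9.23852051e-04, -2.64625446e-03,  4.36787373e-04,
        6.75181487e-04,  1.07647178e-03]), 'joint_torque': array([ 1.17407795e-03, -7.33668709e+01, -6.33789539e+01, -5.68406540e-05,
        5.12850500e-03,  5.36929963e-05]), 'ee_pos': array([ 0.20507833, -0.64291886,  0.23061351]), 'ee_rot': array([-5.29860249e-04,  9.88103480e-01,  1.53789551e-01, -7.33559423e-05]), 'ft_force': array([ 0.50609293, -1.12585896,  0.1222667 ]), 'ft_torque': array([-0.0217475 ,  0.01906634,  0.05737739]), 'grasp_force': 0.0, 'width': 0.08554137683222342}
```

View pics/top0.png

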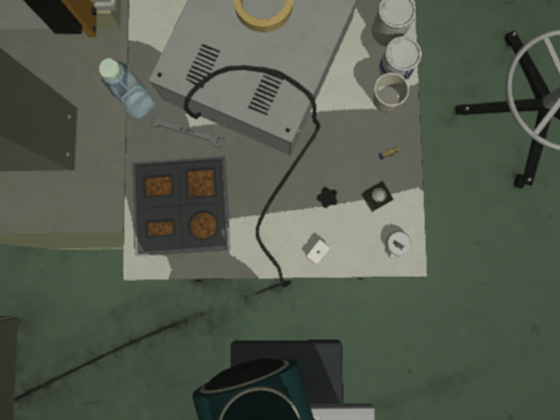

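View pics/side0.png

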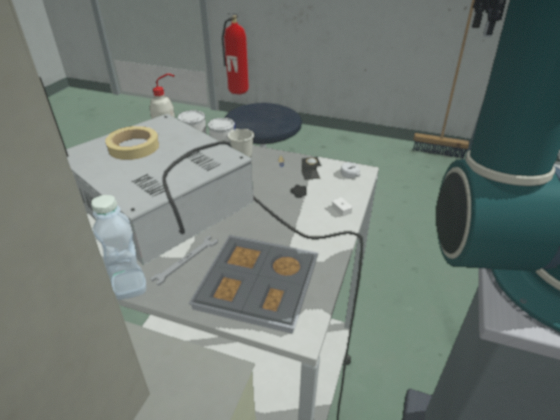

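The top view shows the tray at px (135–228, 158–253): square pocket (201,184), round (203,225), and two oblong pockets at (159,186) and (160,228). The parts are the fitting (389,153), loupe (377,196), knob (327,197), spacer (317,250) and counter (398,242). The cable runs between the tray and the parts.

```bash
cat > h.py <<'E'
import numpy as np,cv2
from bench import robot
def ray(n,uv,z):
    c=robot.get_calibration(n);V=c["view"];R=V[:3,:3];t=V[:3,3]
    uv=np.atleast_2d(np.float64(uv)); d=np.c_[(uv[:,0]-c["cx"])/c["fx"],(uv[:,1]-c["cy"])/c["fy"],np.ones(len(uv))]@R
    o=-R.T@t
    return o+d*((z-o[2])/d[:,2])[:,None]
def rect(n,mask,z,off=(0,0)):
    """largest blob -> convex-hull min-area rect on plane z (world mm)"""
    cs=cv2.findContours(mask.astype(np.uint8),cv2.RETR_EXTERNAL,cv2.CHAIN_APPROX_NONE)[0]
    k=max(cs,key=len)[:,0,:]+np.array(off)
    p=ray(n,k,z)[:,:2]*1000
    (c,s,a)=cv2.minAreaRect(p.astype(np.float32))
    return np.round(c,1),np.round(s,1),round(a,1),k.mean(0).round(1)
E
python3 - <<'E'
from h import *
a=cv2.imread("pics/top0.png");b=cv2.imread("pics/side0.png")
R=lambda i,x,y,w,h,s:cv2.resize(i[y:y+h,x:x+w],None,fx=s,fy=s,interpolation=cv2.INTER_CUBIC)
cv2.imwrite("pics/c1.png",R(a,290,135,133,133,4.5))
cv2.imwrite("pics/c2.png",R(a,125,145,120,120,5))
cv2.imwrite("pics/c3.png",R(b,260,140,130,90,6))
hsv=cv2.cvtColor(a,cv2.COLOR_BGR2HSV)
for nm,(x,y,w,h) in dict(sq=(183,163,38,40),rd=(183,205,40,40),bl=(138,168,42,35),sl=(138,212,42,34)).items():
    s=hsv[y:y+h,x:x+w]; m=(s[...,1]>100)&(s[...,2]>50)
    print(nm,rect("top",m,0.008,(x,y)))
E
```

```text
sq (array([565.8, 154.6]), array([48.9, 48.6]), 2.9, array([200.7, 182.7]))
rd (array([484.5, 149. ]), array([47.3, 47. ]), 0.4, array([203.2, 225.2]))
bl (array([561.3, 234.9]), array([33.7, 48. ]), 2.4, array([158.3, 185.7]))
sl (array([480.9, 230.8]), array([24.4, 45.8]), 2.8, array([160.2, 227.9]))
```

View pics/c1.png

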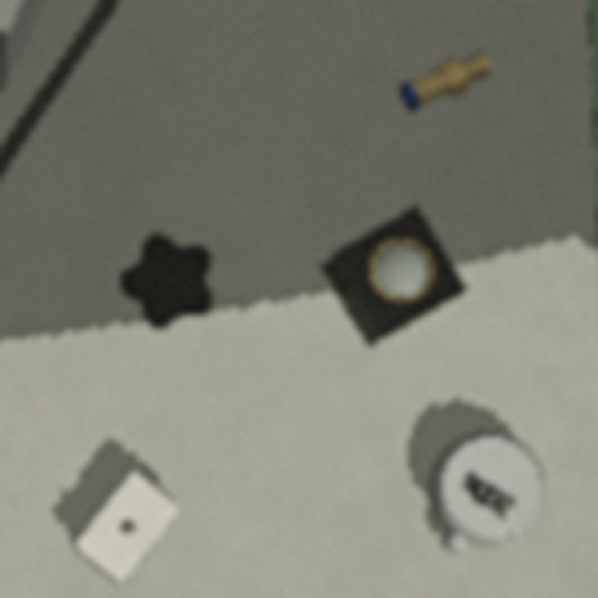

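View pics/c2.png

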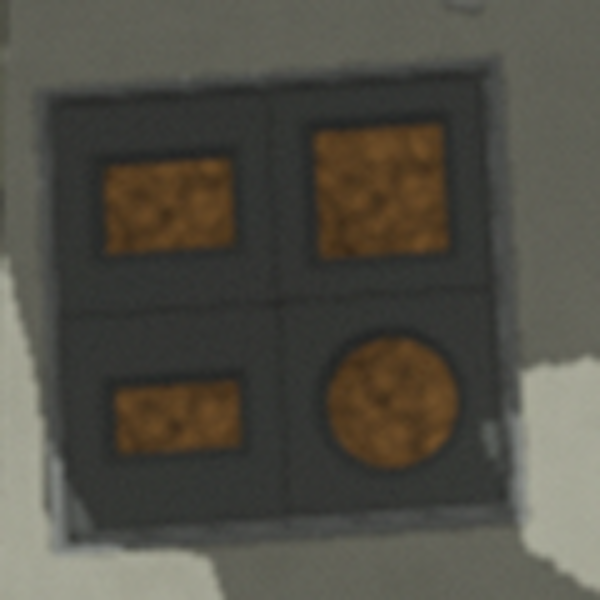

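View pics/c3.png

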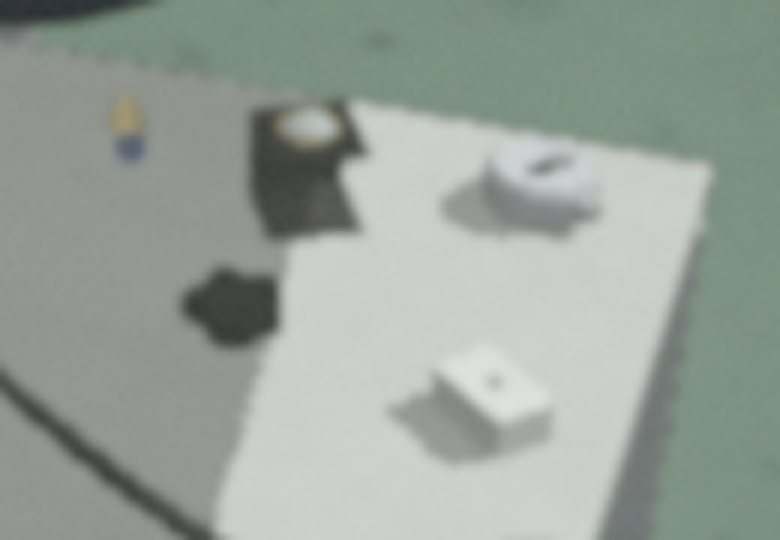

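Pocket sizes match the specs: square, round, block = (159,186), slim = (160,228), with tray yaw about 3°. Next I need the loupe's wall side and the object poses.

Run:
```python
from h import *
a=cv2.imread("pics/top0.png");b=cv2.imread("pics/side0.png")
def G(i,x,y,w,h,s):
    c=cv2.resize(i[y:y+h,x:x+w],None,fx=s,fy=s,interpolation=cv2.INTER_CUBIC)
    return np.uint8(255*np.clip(c/130.,0,1)**.5)
cv2.imwrite("pics/c4.png",np.hstack([G(b,297,150,30,36,13),G(a,359,178,36,36,13)]))
hsv=cv2.cvtColor(a,cv2.COLOR_BGR2HSV);g=cv2.cvtColor(a,cv2.COLOR_BGR2GRAY)
def sub(x,y,w,h): return slice(y,y+h),slice(x,x+w)
def run(nm,mask,x,y,w,h,z):
    s=sub(x,y,w,h); print(nm,*rect("top",mask[s],z,(x,y)))
run("loupe",(g<60),360,178,36,36,.038)
run("knob",(g<60),312,183,30,30,.018)
run("spacer",(g>185),300,230,35,38,.018)
run("count",(g>172),378,224,40,34,.021)
run("fit",((hsv[...,1]>85)),375,142,30,22,.007)
print(g[240:262,300:335:3]); print(g[225:262:3,380:416:3]); print(hsv[146:162:2,376:404:2,1])
```

```text
loupe [ 532.3 -173. ] [38.2 45.4] 30.1 [377.1 195.6]
knob [534.8 -82.5] [35.5 35.9] 88.5 [327.3 196.7]
spacer [431.8 -64.6] [22.4 37. ] 50.3 [318.3 251.7]
count [ 446.6 -211.2] [32. 37.] 71.1 [397.4 243.2]
fit [ 621.2 -206.8] [12.7 30.5] 33.0 [389.7 151.7]
[[164 169 167  99 101 100 131 131 120 164 162 161]
 [168 167 163  99 100  98 162 175 106 166 164 164]
 [167 164 149 100  98  98 185 196 123 165 162 162]
 [166 153 125 100 100 110 194 198 160 159 162 162]
 [167 143 105 100 100 142 197 197 185 149 162 162]
 [165 136 101  99  99 175 197 196 197 155 164 163]
 [167 122 101 102 100 193 196 196 197 180 163 165]
 [165 105 102 102 115 197 197 195 196 195 164 166]
 [163 100 101  98 146 197 200 195 195 200 165 165]
 [166 100 101  97 180 196 193 197 195 198 164 164]
 [168 113 100 102 195 196 153 194 198 188 164 163]
 [167 142  99 120 197 196 104 195 198 177 163 163]
 [166 161  97 148 196 195 103 192 196 168 164 163]
 [164 166  99 178 197 198 154 193 195 165 163 163]
 [166 167 109 195 198 199 189 194 188 161 163 162]
 [165 166 130 202 199 199 198 194 174 164 164 163]
 [165 164 143 202 200 197 1
[... 716 characters left out ...]
4 116 175 171 157 163]
 [164 167 112  85 141 171 175 178 174 162 163 163]
 [161 164 163 109 174 143 148 159 160 163 162 164]
 [163 162 163 160 159 163 161 163 164 165 164 163]
 [166 164 164 166 166 163 162 165 166 163 163 164]]
[[ 28  26  28  23  31  31  26  24  28  27  35  32  26  29]
 [ 26  28  26  28  28  26  60  72  51  72 107  82  26  26]
 [ 28  28  26  28  32  54 109 114 111 113 109  72  28  26]
 [ 28  29  22  59  94 112 111 112 113  91  48  34  26  24]
 [ 26   6 108  68 119 116 106 109 102  39  23  26  26  26]
 [ 28  18 133  36 112  90  38  52  38  29  28  26  29  33]
 [ 26  26  43  62  34  24  26  28  23  24  26  24  26  28]
 [ 29  26  22  25  26  28  31  26  23  26  24  24  24  26]]
```

View pics/c4.png

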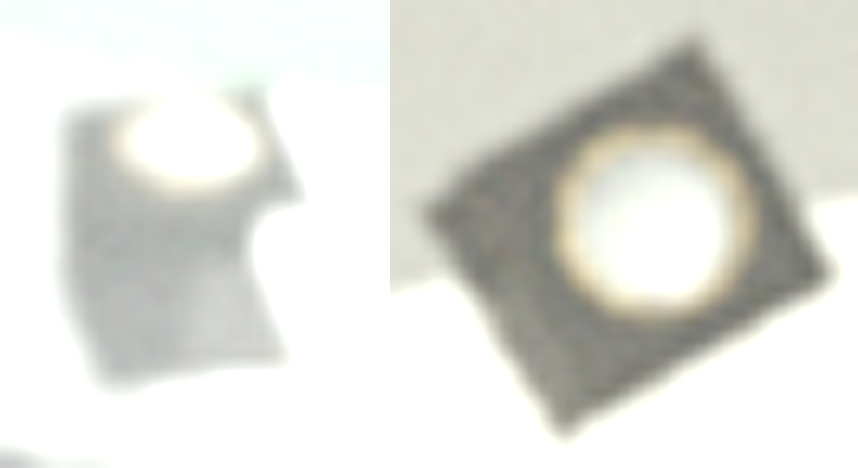

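Loupe orientation is settled: it is open toward the side camera and to the right. The 45 mm extent in the top view is a parallax strip on the +y-ish side, so the plate centre is the lens centre. Next: refine with lens and centroids, and triangulate the pocket floors.

```bash
cat >> h.py <<'E'
def tri(p,q):
    """nearest point of top ray p and side ray q"""
    A=[];B=[]
    for n,uv in(("top",p),("side",q)):
        a,b=ray(n,uv,0.)[0],ray(n,uv,.3)[0];d=(b-a)/np.linalg.norm(b-a);M=np.eye(3)-np.outer(d,d);A.append(M);B.append(M@a)
    x=np.linalg.solve(sum(A),sum(B));return (x*1000).round(1),round(1000*np.linalg.norm(A[0]@x-B[0]),1)
def cen(img,mask,x,y,w,h):
    n,l,st,c=cv2.connectedComponentsWithStats(mask[y:y+h,x:x+w].astype(np.uint8))
    i=1+np.argmax(st[1:,4]);return c[i]+[x,y],st[i,4]
def plan(x,y,z,ang):
    """shift (cm) and az to a TCP target (mm), tool y along ang (deg, mod 180)"""
    s=robot.state();w,a,b,c=s["ee_rot"];th=2*np.arctan2(b,a)
    d=np.array([x,y,z])/10-s["ee_pos"]*100
    cx,sx=np.cos(th),np.sin(th);cur=np.degrees(th)-90
    dy=(ang-cur+90)%180-90
    print("shift cm",np.round([d[0]*cx+d[1]*sx,d[0]*sx-d[1]*cx,-d[2]],2),"az",round(-np.radians(dy),3),"j6",s["joint_positions"][5].round(2),"tcp",(s["ee_pos"]*1000).round(1),"t",s["clock"])
E
python3 - <<'E'
from h import *
a=cv2.imread("pics/top0.png");b=cv2.imread("pics/side0.png")
H=lambda i:cv2.cvtColor(i,cv2.COLOR_BGR2HSV)
ha,hb=H(a),H(b);ga,gb=[cv2.cvtColor(i,cv2.COLOR_BGR2GRAY) for i in(a,b)]
ma=(ha[...,1]>100)&(ha[...,2]>50);mb=(hb[...,1]>100)&(hb[...,2]>50)&(hb[...,0]<30)
T=dict(sq=(183,163,38,40),rd=(183,205,40,40),bl=(138,168,42,35),sl=(138,212,42,34))
S=dict(sq=(225,242,38,30),rd=(268,250,36,32),bl=(210,274,36,30),sl=(256,282,36,34))
for k in T:
    p,n1=cen(a,ma,*T[k]);q,n2=cen(b,mb,*S[k]);print(k,p.round(1),q.round(1),n1,n2,tri(p,q))
ys=ha[...,1]
p,_=cen(a,(ga>110),368,186,20,20);q,_=cen(b,(gb>110),303,155,17,13);print("lens",p,q,tri(p,q),ray("top",p,.04)*1000)
p,n=cen(a,(ga<60),312,183,30,30);print("knob",p,n,ray("top",p,.015)*1000)
m=((ys>48)).astype(np.uint8);print("fit",rect("top",m[142:164,375:405],.007,(375,142)))
p,_=cen(a,m,375,142,30,22);q,n=cen(b,((hb[...,1]>75)&((hb[...,0]<30)|(hb[...,0]>100))),275,150,14,20);print(p,q,n,tri(p,q))
p,_=cen(a,(ga>180),300,230,35,38);print("spacer",ray("top",p,.018)*1000)
print("cam",-robot.get_calibration("top")["view"][:3,:3].T@robot.get_calibration("top")["view"][:3,3])
# cable height
print("cable",tri((262,240),(310,235)))
E
```

```text
sq [200.7 182.7] [243.7 256.9] 649 390 (array([565. , 153.9,  11.5]), np.float64(0.3))
rd [203.1 225.1] [286.  265.7] 517 325 (array([484.6, 149.2,  11.5]), np.float64(0.2))
bl [158.3 185.8] [227.  288.8] 447 347 (array([560.4, 234.2,  11.6]), np.float64(0.2))
sl [160.2 228. ] [272.6 299.4] 317 241 (array([480.3, 229.7,  11.1]), np.float64(0.3))
lens [378.94565217 195.7173913 ] [311.5        158.41964286] (array([ 532. , -175.8,   43. ]), np.float64(0.6)) [[ 531.85213174 -176.43057713   40.        ]]
knob [327.04444444 196.77037037] 270 [[534.68024163 -83.74239218  15.        ]]
fit (array([ 620. , -204.5]), array([15.4, 40.1]), 33.0, array([388.3, 152.3]))Traceback (most recent call last):
  File "<stdin>", line 14, in <module>
  File "h.py", line 23, in cen
    i=1+np.argmax(st[1:,4]);return c[i]+[x,y],st[i,4]
        ~~~~~~~~~^^^^^^^^^^
    return _wrapfunc(a, 'argmax', axis=axis, out=out, **kwds)
    return bound(*args, **kwds)
ValueError: attempt to get argmax of an empty sequence
```

Floors lie at z≈11 mm with 80 mm spacing, which is consistent. The fitting measures 15×40 mm at (620,-204), as expected. First is the loupe, gripped along −60°.

```bash
python3 -c "
from h import *
plan(532,-176,120,-60)"
```

```text
shift cm [ 45.34 -34.55  11.06] az -0.215 j6 -0.04 tcp [ 205.1 -642.9  230.6] t 0.1
```

>>> jog_arm([
  [[45.3, -34.5, 5, 0, 0, -0.215, 1], [45.3, -34.5, 5, 0, 0, -0.215, 1], [45.3, -34.5, 5, 0, 0, -0.215, 1], [45.3, -34.5, 5, 0, 0, -0.215, 1], [45.3, -34.5, 5, 0, 0, -0.215, 1], [45.3, -34.5, 5, 0, 0, -0.215, 1], [45.3, -34.5, 5, 0, 0, -0.215, 1], [45.3, -34.5, 5, 0, 0, -0.215, 1], [45.3, -34.5, 5, 0, 0, -0.215, 0.5], [45.3, -34.5, 5, 0, 0, -0.215, 0.5]],
], newtons=25)

```text
clock: 1.35
ee_pos: [0.533, -0.1737, 0.1805]
ee_rot: [-0.001, 0.965, 0.261, -0.0]
ft_force: [-0.7, -0.7, -0.9]
width: 0.0642
grasp_force: 0.0
```

```bash
python3 -c "
from h import *
plan(532,-176,6,-60)"
```

```text
shift cm [-0.2   0.14 17.45] az 0.004 j6 0.68 tcp [ 533.  -173.7  180.5] t 1.35
```

>>> jog_arm([
  [[0, 0, 5, 0, 0, 0, 0.5], [0, 0, 10, 0, 0, 0, 0.5], [0, 0, 14, 0, 0, 0, 0.5], [0, 0, 16, 0, 0, 0, 0.5], [0, 0, 17.2, 0, 0, 0, 0.5], [0, 0, 17.2, 0, 0, 0, 0.5], [0, 0, 17.2, 0, 0, 0, -0.3], [0, 0, 17.2, 0, 0, 0, -0.3], [0, 0, 17.2, 0, 0, 0, -0.3], [0, 0, 17.2, 0, 0, 0, -0.3]],
])

```text
clock: 2.6
ee_pos: [0.5325, -0.177, 0.0107]
ee_rot: [0.001, 0.966, 0.259, 0.001]
ft_force: [-1.6, -0.5, 7.5]
width: 0.0394
grasp_force: 24.9
```

>>> jog_arm([
  [[0, 0, -1, 0, 0, 0, -0.3], [0, 0, -4, 0, 0, 0, -0.3], [0, 0, -9, 0, 0, 0, -0.3], [0, 0, -15, 0, 0, 0, -0.3], [0, 0, -20, 0, 0, 0, -0.3], [0, 0, -20, 0, 0, 0, -0.3], [0, 0, -20, 0, 0, 0, -0.3]],
])

```text
clock: 3.48
ee_pos: [0.5316, -0.1766, 0.209]
ee_rot: [-0.0, 0.966, 0.259, -0.0]
ft_force: [0.2, 1.0, -0.6]
width: 0.0392
grasp_force: 25.4
```

```bash
python3 -c "
from h import *
cv2.imwrite('pics/s1.png',np.vstack([cv2.resize(robot.get_image('side')[40:240,200:430],None,fx=3,fy=3)]))
plan(565,154,208,-86.7); print(robot.state()['width'],robot.state()['grasp_force'])"
```

```text
shift cm [ 1.944e+01 -2.694e+01  2.000e-02] az 0.466 j6 0.68 tcp [ 531.4 -176.5  208.2] t 3.525
0.039058789745082 25.446046013385057
```

View pics/s1.png

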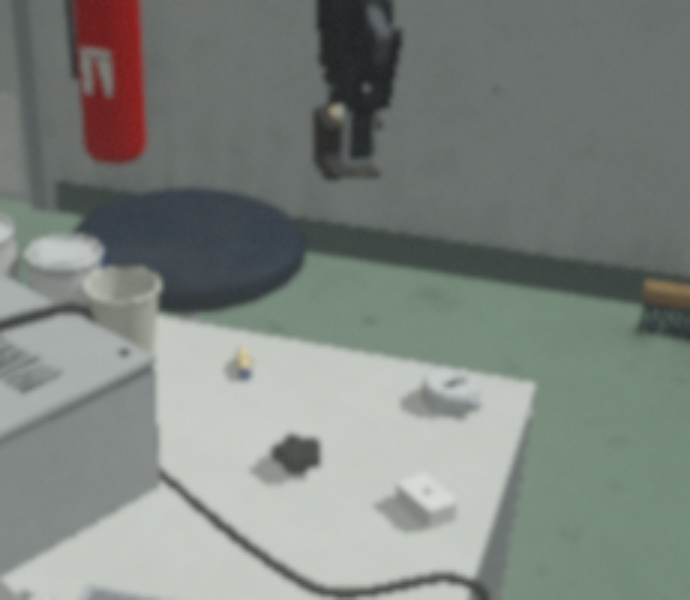

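The loupe is held upright, wall on the left and base at crop (350,170). Before traversing I'll check the box corner's height.

```bash
python3 -c "
from h import *
for p in [(297,135),(302,133),(295,140)]: print(tri(p,(250.5,158)))
print(ray('top',(292,152),0)*1000)"
```

```text
(array([626.6, -27.6, 108.1]), np.float64(3.4))
(array([631.1, -36.6, 102.4]), np.float64(3.8))
(array([620.7, -23. , 110.8]), np.float64(0.2))
[[624.62574285 -19.65613618   0.        ]]
```

>>> jog_arm([
  [[9, -12.5, 0, 0, 0, 0.2, -0.3], [19.4, -26.9, 0, 0, 0, 0.466, -0.3], [19.4, -26.9, 0, 0, 0, 0.466, -0.3], [19.4, -26.9, 0, 0, 0, 0.466, -0.3], [19.4, -26.9, 0, 0, 0, 0.466, -0.3], [19.4, -26.9, 0, 0, 0, 0.466, -0.3], [19.4, -26.9, 0, 0, 0, 0.466, -0.3], [19.4, -26.9, 0, 0, 0, 0.466, -0.3], [19.4, -26.9, 0, 0, 0, 0.466, -0.3], [19.4, -26.9, 0, 0, 0, 0.466, -0.3]],
])

```text
clock: 4.78
ee_pos: [0.5653, 0.1525, 0.2093]
ee_rot: [0.0, 1.0, 0.028, -0.0]
ft_force: [0.4, -1.5, -1.0]
width: 0.0389
grasp_force: 25.6
```

```bash
python3 -c "
from h import *
plan(565,154,24,-86.7); print(robot.state()['width'])"
```

```text
shift cm [-0.02 -0.15 18.53] az -0.001 j6 1.73 tcp [565.3 152.5 209.3] t 4.775
0.0389283827247017
```

>>> jog_arm([
  [[0, 0, 5, 0, 0, 0, -0.3], [0, 0, 10, 0, 0, 0, -0.3], [0, 0, 14, 0, 0, 0, -0.3], [0, 0, 16, 0, 0, 0, -0.3], [0, 0, 17, 0, 0, 0, -0.3], [0, 0, 17.6, 0, 0, 0, -0.3], [0, 0, 18, 0, 0, 0, -0.3], [0, 0, 18.2, 0, 0, 0, -0.3], [0, 0, 18.2, 0, 0, 0, -0.3]],
])

```text
clock: 5.9
ee_pos: [0.5654, 0.1533, 0.0276]
ee_rot: [-0.0, 1.0, 0.029, 0.0]
ft_force: [0.9, -0.1, -0.1]
width: 0.0394
grasp_force: 25.6
```

>>> jog_arm([
  [[0, 0, 0.2, 0, 0, 0, -0.3], [0, 0, 0.4, 0, 0, 0, -0.3], [0, 0, 0.5, 0, 0, 0, -0.3], [0, 0, 0.5, 0, 0, 0, -0.3]],
])

```text
clock: 6.4
ee_pos: [0.5658, 0.1534, 0.0245]
ee_rot: [-0.0, 1.0, 0.029, 0.001]
ft_force: [-12.1, -1.7, 23.9]
width: 0.0392
grasp_force: 28.2
```

```bash
python3 -c "
from h import *
a=robot.get_image('top')[140:260,130:250];b=robot.get_image('side')[190:310,180:340]
cv2.imwrite('pics/s2.png',np.hstack([cv2.resize(a,(400,400),interpolation=2),cv2.resize(b,(400,300),interpolation=2) if 0 else cv2.copyMakeBorder(cv2.resize(b,(400,300),interpolation=2),0,100,0,0,0)]))
print(robot.state()['ft_force'],robot.state()['ft_torque'],robot.state()['ee_pos'])"
```

```text
[-12.73862472  -3.04194254  23.29227573] [-0.43881575  1.85929913  0.03941678] [0.56575406 0.15339734 0.02454589]
```

View pics/s2.png

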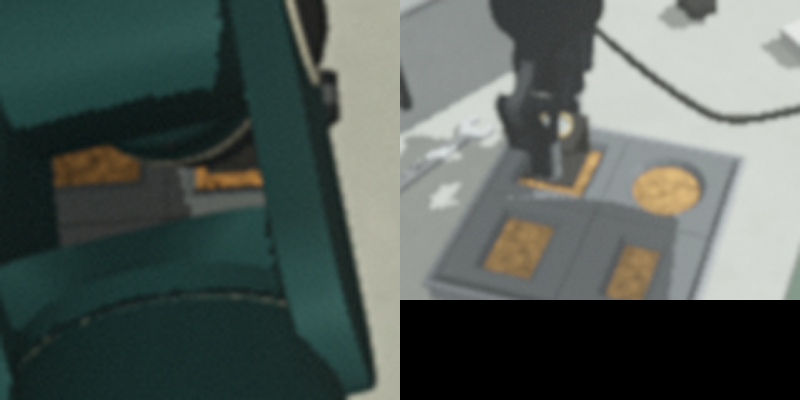

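The loupe rides the flare on the +x side: cork shows only on the −x and front sides, and the force pushes −x. I'll raise it, shift −x by 5 mm and lower again.

>>> jog_arm([
  [[0, 0, -0.6, 0, 0, 0, -0.3], [-0.5, 0, -0.6, 0, 0, 0, -0.3], [-0.5, 0, -0.6, 0, 0, 0, -0.3], [-0.5, 0, -0.2, 0, 0, 0, -0.3], [-0.5, 0, 0, 0, 0, 0, -0.3], [-0.5, 0, 0, 0, 0, 0, -0.3]],
])

```text
clock: 7.25
ee_pos: [0.5608, 0.1529, 0.0239]
ee_rot: [0.0, 1.0, 0.029, 0.0]
ft_force: [-9.6, -3.1, 21.8]
width: 0.0395
grasp_force: 28.4
```

```bash
python3 -c "
from h import *
b=robot.get_image('side')[200:275,205:280]
cv2.imwrite('pics/s3.png',cv2.resize(np.uint8(255*np.clip(b/200.,0,1)**.6),(600,600),interpolation=2))
print(robot.state()['ft_force'],robot.state()['ft_torque'],robot.state()['ee_pos'])"
```

```text
[-9.46075942 -3.3185755  21.5841555 ] [-0.66682977  1.5410747  -0.11406294] [0.56078627 0.15292786 0.02389307]
```

View pics/s3.png

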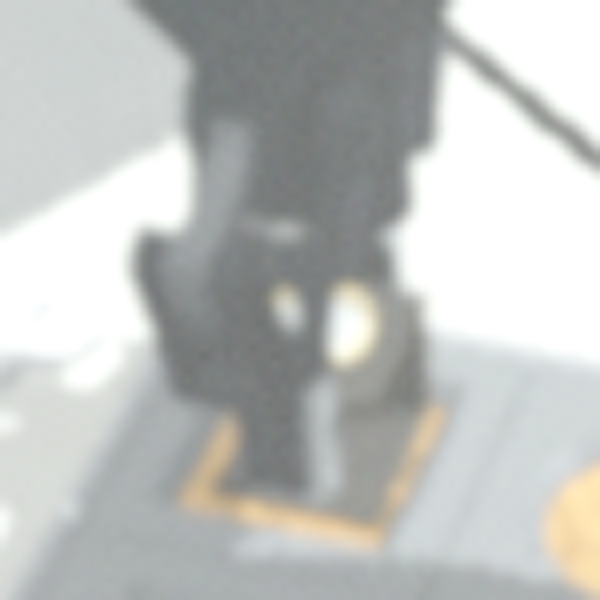

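The loupe is now inside the pocket, with cork showing on the left, front and right. I'll relieve the load and release.

>>> jog_arm([
  [[0, 0, -0.25, 0, 0, 0, -0.3], [0, 0, -0.25, 0, 0, 0, -0.3]],
])

```text
clock: 7.55
ee_pos: [0.5602, 0.1529, 0.0245]
ee_rot: [-0.0, 1.0, 0.029, -0.0]
ft_force: [-0.8, 0.1, -0.9]
width: 0.0393
grasp_force: 26.0
```

>>> jog_arm([
  [[0, 0, 0, 0, 0, 0, 0.2], [0, 0, 0, 0, 0, 0, 0.3], [0, 0, 0, 0, 0, 0, 0.4], [0, 0, -1, 0, 0, 0, 0.5], [0, 0, -4, 0, 0, 0, 0.5], [0, 0, -9, 0, 0, 0, 0.5], [0, 0, -15, 0, 0, 0, 0.5], [0, 0, -20, 0, 0, 0, 0.5], [0, 0, -20, 0, 0, 0, 0.5]],
])

```text
clock: 8.68
ee_pos: [0.5615, 0.1532, 0.2303]
ee_rot: [-0.001, 1.0, 0.029, 0.004]
ft_force: [-0.0, -0.2, -0.6]
width: 0.0641
grasp_force: 0.0
```

```bash
python3 -c "
from h import *
plan(535,-83.7,200,-90)
b=robot.get_image('side')[200:275,205:280]
cv2.imwrite('pics/s4.png',cv2.resize(np.uint8(255*np.clip(b/200.,0,1)**.6),(600,600),interpolation=2))"
```

```text
shift cm [-4.01 23.5   3.03] az 0.058 j6 1.74 tcp [561.5 153.2 230.3] t 8.675
```

View pics/s4.png

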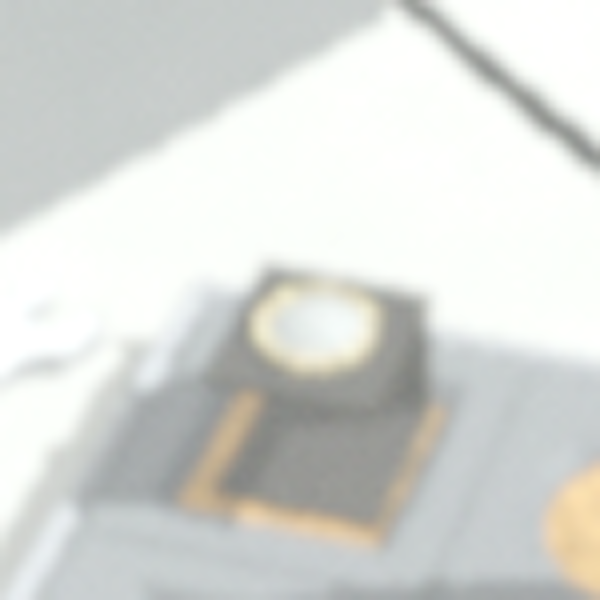

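The loupe stands flat in the square pocket (lens at (318,325), cork visible round the base). Next is the knob.

>>> jog_arm([
  [[-4, 23.5, 3, 0, 0, 0.058, 0.5], [-4, 23.5, 3, 0, 0, 0.058, 0.5], [-4, 23.5, 3, 0, 0, 0.058, 0.5], [-4, 23.5, 3, 0, 0, 0.058, 0.5], [-4, 23.5, 3, 0, 0, 0.058, 0.5], [-4, 23.5, 3, 0, 0, 0.058, 0.5], [-4, 23.5, 3, 0, 0, 0.058, 0.5], [-4, 23.5, 3, 0, 0, 0.058, 0.5]],
])

```text
clock: 9.72
ee_pos: [0.5341, -0.0831, 0.1948]
ee_rot: [-0.0, 1.0, 0.001, 0.0]
ft_force: [0.0, 1.3, -0.3]
width: 0.0641
grasp_force: 0.0
```

```bash
python3 -c "
from h import *
plan(535,-83.7,8,-90)"
```

```text
shift cm [ 0.09  0.06 18.68] az 0.001 j6 1.37 tcp [534.1 -83.1 194.8] t 9.725
```

>>> jog_arm([
  [[0.1, 0, 5, 0, 0, 0, 0.5], [0.1, 0, 10, 0, 0, 0, 0.5], [0.1, 0, 14, 0, 0, 0, 0.5], [0.1, 0, 17, 0, 0, 0, 0.5], [0.1, 0, 18.8, 0, 0, 0, 0.5], [0.1, 0, 18.8, 0, 0, 0, 0.5], [0.1, 0, 18.8, 0, 0, 0, -0.4], [0.1, 0, 18.8, 0, 0, 0, -0.4], [0.1, 0, 18.8, 0, 0, 0, -0.4], [0.1, 0, 18.8, 0, 0, 0, -0.4]],
])

```text
clock: 10.98
ee_pos: [0.5358, -0.0842, 0.0085]
ee_rot: [0.0, 1.0, -0.0, 0.001]
ft_force: [-1.0, -1.0, 5.6]
width: 0.0365
grasp_force: 24.7
```

>>> jog_arm([
  [[0, 0, -1, 0, 0, 0, -0.4], [0, 0, -4, 0, 0, 0, -0.4], [0, 0, -9, 0, 0, 0, -0.4], [0, 0, -15, 0, 0, 0, -0.4], [0, 0, -20, 0, 0, 0, -0.4], [0, 0, -20, 0, 0, 0, -0.4], [0, 0, -20, 0, 0, 0, -0.4]],
])

```text
clock: 11.85
ee_pos: [0.5347, -0.0839, 0.2068]
ee_rot: [0.0, 1.0, -0.0, 0.0]
ft_force: [0.3, -0.5, -1.1]
width: 0.0363
grasp_force: 25.2
```

```bash
python3 -c "
from h import *
plan(485,149,206,-90);cv2.imwrite('pics/s5.png',cv2.resize(robot.get_image('side')[60:160,220:353],(665,500)))"
```

```text
shift cm [ -4.98 -23.29   0.08] az -0.0 j6 1.37 tcp [534.7 -83.9 206.8] t 11.85
```

View pics/s5.png

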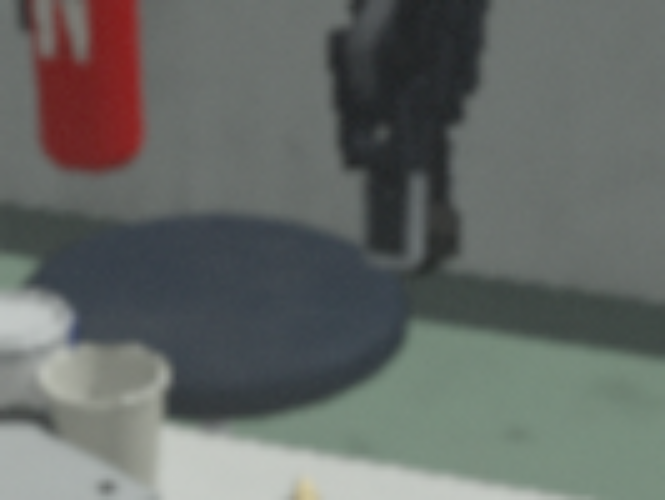

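>>> jog_arm([
  [[-5, -23.3, 0, 0, 0, 0, -0.4], [-5, -23.3, 0, 0, 0, 0, -0.4], [-5, -23.3, 0, 0, 0, 0, -0.4], [-5, -23.3, 0, 0, 0, 0, -0.4], [-5, -23.3, 0, 0, 0, 0, -0.4], [-5, -23.3, 0, 0, 0, 0, -0.4], [-5, -23.3, 0, 0, 0, 0, -0.4]],
])

```text
clock: 12.78
ee_pos: [0.4852, 0.1481, 0.2063]
ee_rot: [0.0, 1.0, -0.001, -0.0]
ft_force: [0.2, 0.2, 0.1]
width: 0.036
grasp_force: 25.3
```

>>> jog_arm([
  [[0, 0, 5, 0, 0, 0, -0.4], [0, 0, 10, 0, 0, 0, -0.4], [0, 0, 14, 0, 0, 0, -0.4], [0, 0, 17, 0, 0, 0, -0.4], [0, 0, 17.8, 0, 0, 0, -0.4], [0, 0, 18.2, 0, 0, 0, -0.4], [0, 0, 18.4, 0, 0, 0, -0.4], [0, 0, 18.4, 0, 0, 0, -0.4]],
])

```text
clock: 13.78
ee_pos: [0.4854, 0.1491, 0.0236]
ee_rot: [-0.0, 1.0, -0.0, 0.001]
ft_force: [1.1, 0.4, -0.8]
width: 0.0364
grasp_force: 25.3
```

>>> jog_arm([
  [[0, 0, 0.1, 0, 0, 0, -0.4], [0, 0, 0.2, 0, 0, 0, -0.4], [0, 0, 0.3, 0, 0, 0, -0.4], [0, 0, 0.3, 0, 0, 0, -0.4]],
])

```text
clock: 14.28
ee_pos: [0.4858, 0.1492, 0.0222]
ee_rot: [-0.0, 1.0, -0.0, 0.001]
ft_force: [-9.7, -3.6, 24.4]
width: 0.0361
grasp_force: 27.5
```

>>> jog_arm([
  [[0, 0, -0.2, 0, 0, 0, -0.4], [0, 0, -0.2, 0, 0, 0, -0.4], [0, 0, -0.2, 0, 0, 0, 0.3], [0, 0, -0.2, 0, 0, 0, 0.4], [0, 0, -0.2, 0, 0, 0, 0.5], [0, 0, -2, 0, 0, 0, 0.5], [0, 0, -7, 0, 0, 0, 0.5], [0, 0, -13, 0, 0, 0, 0.5], [0, 0, -18, 0, 0, 0, 0.5], [0, 0, -18, 0, 0, 0, 0.5]],
])

```text
clock: 15.52
ee_pos: [0.4862, 0.1494, 0.2054]
ee_rot: [-0.001, 1.0, -0.0, 0.004]
ft_force: [-0.5, -0.3, 0.1]
width: 0.0638
grasp_force: 0.0
```

```bash
python3 -c "
from h import *
plan(432,-64.6,200,50.3)
b=robot.get_image('side')[200:300,205:330]
cv2.imwrite('pics/s6.png',cv2.resize(np.uint8(255*np.clip(b/200.,0,1)**.6),(750,600),interpolation=2))"
```

```text
shift cm [-5.42 21.4   0.54] az 0.693 j6 1.82 tcp [486.2 149.4 205.4] t 15.525
```

View pics/s6.png

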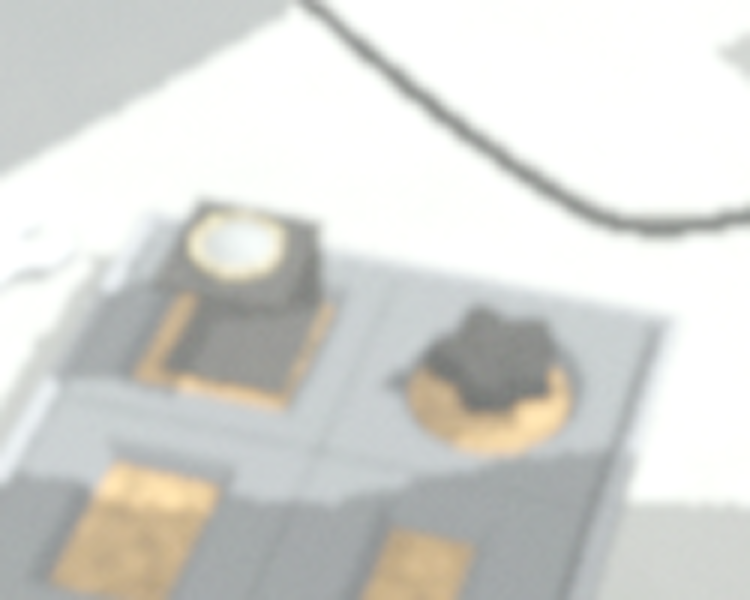

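Run:
```python
from h import *
a=cv2.imread("pics/top0.png");b=cv2.imread("pics/side0.png")
a2=robot.get_image("top");b2=robot.get_image("side")
g=lambda i:cv2.cvtColor(i,cv2.COLOR_BGR2GRAY)
q,n=cen(b,g(b)<62,288,180,22,22);print(tri((327.04,196.77),q),n)
h=g(b2)[245:280,268:305];print(h[::2,::2]);print(g(a2)[205:245:3,183:225:3])
```

```text
(array([541.5, -83. ,   8.3]), np.float64(6.0)) 5
[[143 146 149 155 164 169 176 182 191 195 199 203 204 204 204 203 203 202
  203]
 [140 137 140 143 144 143 147 149 152 159 168 176 183 192 196 199 201 202
  205]
 [140 139 142 141 141 141 142 141 138 140 142 148 147 153 162 167 176 183
  191]
 [134 139 142 142 142 142 141 124  95 104 126 137 137 137 141 142 149 147
  154]
 [135 141 141 142 141 141 132  93  76  77  88 103  99 100 121 140 142 143
  144]
 [139 141 142 143 136 119 100  79  74  79  79  77  75  78  98 136 142 141
  142]
 [142 142 145 140 105  78  77  76  71  79  77  74  75  76  78 113 136 142
  142]
 [141 142 139 110  71  61  67  74  76  73  75  76  74  75  79  96 116 138
  142]
 [140 128 116  95  74  58  61  68  78  74  73  74  74  76  92 109 105 131
  141]
 [129 102  91 104 100  83  67  65  69  73  70  64  70  66  98 130 103 122
  140]
 [133 119 101 110 110 115  96  62  61  64  64  63  66  67  97 132 106 123
  141]
 [140 139 118 110 107 112 108  72  58  59  63  80 124 141 152 153 115 132
  141]
 [142 140 130 108 104 109 113 106  98 103 101 119 164 174 168 146 120 138
  14
[... 535 characters left out ...]
5  55  57  58  58  45  33  31  32  33  35  34  50]
 [ 57  57  57  57  57  57  53  31  31  31  32  29  30  42]
 [ 57  56  57  57  56  57  59  31  32  34  34  35  39  69]
 [ 56  55  57  56  59  57  58  39  29  33  33  53  88  86]
 [ 54  59  56  55  57  58  59  46  31  32  34  39  90  89]
 [ 48  58  56  56  57  57  58  54  28  32  33  35  90  90]
 [ 48  57  56  58  58  57  57  59  33  33  33  30  82  91]
 [ 46  57  56  56  55  58  55  59  37  31  33  33  68  90]
 [ 50  54  56  56  57  57  57  59  47  32  34  35  47  90]
 [ 52  51  56  59  57  58  56  58  56  29  34  33  33  89]
 [ 51  48  58  55  56  58  58  58  58  33  34  32  33  85]
 [ 52  48  57  57  57  58  59  59  59  37  33  33  34  70]]
```

The knob sits in the round pocket, and I'll verify its depth once the arm is out of the top view. For the spacer I'll take the −2.449 turn so the last joint stays in range.

>>> jog_arm([
  [[-5.4, 21.4, 0.5, 0, 0, -1.3, 0.3], [-5.4, 21.4, 0.5, 0, 0, -1.3, 0.3], [-5.4, 21.4, 0.5, 0, 0, -1.3, 0.3], [-5.4, 21.4, 0.5, 0, 0, -1.3, 0.3], [-5.4, 21.4, 0.5, 0, 0, -1.3, 0.3], [-5.4, 21.4, 0.5, 0, 0, -2.449, 0.3], [-5.4, 21.4, 0.5, 0, 0, -2.449, 0.3], [-5.4, 21.4, 0.5, 0, 0, -2.449, 0.3], [-5.4, 21.4, 0.5, 0, 0, -2.449, 0.3], [-5.4, 21.4, 0.5, 0, 0, -2.449, 0.3]],
])

```text
clock: 16.92
ee_pos: [0.4304, -0.0648, 0.1934]
ee_rot: [-0.001, 0.626, 0.78, -0.001]
ft_force: [1.2, -0.6, -0.2]
width: 0.0556
grasp_force: 0.0
```

```bash
python3 -c "
from h import *
plan(432,-64.6,8,50.3)
g=lambda i:cv2.cvtColor(i,cv2.COLOR_BGR2GRAY)
print(g(cv2.imread('pics/side0.png'))[178:204:2,286:316:2])
print(g(robot.get_image('top'))[205:245:2,183:225:2])
"
```

```text
shift cm [-1.000e-02  1.600e-01  1.854e+01] az -0.659 j6 -0.43 tcp [430.4 -64.8 193.4] t 16.925
[[149 150 149 150 149 149 148 150 144 100  75  83  94 106 125]
 [149 150 151 151 150 149 150 149 149 137 128 151 180 186 200]
 [151 150 150 151 151 150 151 152 151 151 152 187 205 206 206]
 [151 151 151 151 143 120 123 142 145 146 150 190 205 206 206]
 [151 151 152 143 113  71  70  88  93  91 140 198 206 206 205]
 [151 151 130  90  71  66  67  66  66  65 134 203 206 205 205]
 [152 147 103  60  64  65  67  66  66  67 131 201 205 204 204]
 [151 148 114  69  62  65  64  64  64  64 131 200 203 204 204]
 [148 148 142 124  83  60  62  63  66  71 140 200 205 205 205]
 [148 148 149 148 120  74  67  64  97 139 186 203 205 205 205]
 [148 148 149 149 146 130 123 126 144 173 203 205 206 205 204]
 [148 147 148 148 150 149 148 149 156 191 205 205 206 205 205]
 [148 149 148 148 148 148 149 149 163 197 204 204 205 205 205]]
[[ 52  54  55  55  55  53  56  56  73  95  94  96  95  97  97  97  98  97
   99  99  75]
 [ 58  58  59  59  59  60  59  58  81  97  97  96  97  97  99  98  98  99
   97  98  80]
 [ 58 
[... 896 characters left out ...]
7  50 100 119 102  64  31  34  36  36  35  33  29  88  79  78
   99  99  98]
 [ 58  58  59  49  81 120 123  96  32  35  37  34  33  31  35  84  69  89
   99  99  97]
 [ 59  60  60  55  64 111 126  99  34  33  31  78  86  95 122  78  72  98
  100 100 100]
 [ 58  60  60  61  76  70 106 114  83  51  91 133 112 112  93  66  92 100
   99 100  98]
 [ 57  60  60  63  95  81  67  70  92 106 113 110  83  61  69  92 101 101
  101 100  99]
 [ 58  59  60  71  97  98  88  77  66  60  62  62  69  87  97 101 100 100
   99  99 100]
 [ 58  60  72  90  96  97  98  98  97  93  97  97 101  98  99  99  98  99
  101 100 102]
 [ 60  58  83  98  97  98  97  97  98  99  97  99  99 100  99  99  99 101
  100 100 100]]
```

Run:
```python
from h import *
g=lambda i:cv2.cvtColor(i,cv2.COLOR_BGR2GRAY)
q,n=cen(0,g(cv2.imread('pics/side0.png'))<100,288,182,20,18);print(q,n,tri((327.04,196.77),q))
t=g(robot.get_image('top'));s=g(robot.get_image('side'))
p,m=cen(0,t<46,193,212,20,24);q,n=cen(0,s<90,274,248,26,24);print(p,m,q,n,tri(p,q))
```

```text
[298.52739726 190.83561644] 146 (array([535. , -84.3,   9.7]), np.float64(0.4))
[203.14785992 224.53307393] 257 [286.4469697  260.09090909] 264 (array([484.6, 147.2,  23.6]), np.float64(0.2))
```

>>> jog_arm([
  [[0, 0, 0, 0, 0, -0.659, 0.3], [0, 0, 0, 0, 0, -0.659, 0.3], [0, 0, 5, 0, 0, -0.659, 0.3], [0, 0, 10, 0, 0, -0.659, 0.3], [0, 0, 12, 0, 0, -0.659, 0.3], [0, 0, 12, 0, 0, -0.659, 0.3], [0, 0, 12, 0, 0, -0.659, 0.3]],
])

```text
clock: 17.95
ee_pos: [0.4313, -0.065, 0.0758]
ee_rot: [0.0, 0.343, 0.939, 0.0]
ft_force: [0.0, 1.0, 0.3]
width: 0.0555
grasp_force: 0.0
```

```bash
python3 -c "
from h import *
plan(432,-64.6,8,50.3)"
```

```text
shift cm [-0.02  0.08  6.78] az -0.008 j6 -1.08 tcp [431.3 -65.   75.8] t 17.95
```

Knob depth checks out: its centroid rose 13.9 mm, consistent with the floor contact height, and it is centred within 2 mm. Now I'll grip the spacer.

>>> jog_arm([
  [[0, 0, 3, 0, 0, 0, 0.3], [0, 0, 5.5, 0, 0, 0, 0.3], [0, 0, 6.7, 0, 0, 0, 0.3], [0, 0, 6.7, 0, 0, 0, 0.3], [0, 0, 6.7, 0, 0, 0, -0.7], [0, 0, 6.7, 0, 0, 0, -0.7], [0, 0, 6.7, 0, 0, 0, -0.7], [0, 0, 6.7, 0, 0, 0, -0.7]],
])

```text
clock: 18.95
ee_pos: [0.4316, -0.0651, 0.009]
ee_rot: [0.001, 0.342, 0.94, 0.0]
ft_force: [-1.2, 0.1, 6.0]
width: 0.0242
grasp_force: 25.6
```

>>> jog_arm([
  [[0, 0, -1, 0, 0, 0, -0.7], [0, 0, -4, 0, 0, 0, -0.7], [0, 0, -9, 0, 0, 0, -0.7], [0, 0, -15, 0, 0, 0, -0.7], [0, 0, -20, 0, 0, 0, -0.7], [0, 0, -20, 0, 0, 0, -0.7], [0, 0, -20, 0, 0, 0, -0.7]],
])

```text
clock: 19.82
ee_pos: [0.4307, -0.0649, 0.2075]
ee_rot: [-0.0, 0.342, 0.94, -0.0]
ft_force: [-0.0, -0.5, -1.6]
width: 0.0239
grasp_force: 24.8
```

```bash
python3 -c "
from h import *
plan(560.5,234.2,207,3.3)"
```

```text
shift cm [ 9.31 31.25  0.05] az 0.814 j6 -1.08 tcp [430.7 -64.9 207.5] t 19.825
```

>>> jog_arm([
  [[9.3, 31.2, 0, 0, 0, 0.814, -0.7], [9.3, 31.2, 0, 0, 0, 0.814, -0.7], [9.3, 31.2, 0, 0, 0, 0.814, -0.7], [9.3, 31.2, 0, 0, 0, 0.814, -0.7], [9.3, 31.2, 0, 0, 0, 0.814, -0.7], [9.3, 31.2, 0, 0, 0, 0.814, -0.7], [9.3, 31.2, 0, 0, 0, 0.814, -0.7], [9.3, 31.2, 0, 0, 0, 0.814, -0.7], [9.3, 31.2, 0, 0, 0, 0.814, -0.7], [9.3, 31.2, 0, 0, 0, 0.814, -0.7]],
])

```text
clock: 21.08
ee_pos: [0.5604, 0.233, 0.208]
ee_rot: [0.0, 0.687, 0.727, 0.0]
ft_force: [0.4, -0.7, -0.7]
width: 0.0242
grasp_force: 24.9
```

```bash
python3 -c "
from h import *
plan(560.5,234.2,24,3.3)"
```

```text
shift cm [ 0.12  0.02 18.4 ] az -0.001 j6 0.3 tcp [560.4 233.  208. ] t 21.075
```

>>> jog_arm([
  [[0, 0, 5, 0, 0, 0, -0.7], [0, 0, 10, 0, 0, 0, -0.7], [0, 0, 14, 0, 0, 0, -0.7], [0, 0, 17, 0, 0, 0, -0.7], [0, 0, 17.8, 0, 0, 0, -0.7], [0, 0, 18.2, 0, 0, 0, -0.7], [0, 0, 18.4, 0, 0, 0, -0.7], [0, 0, 18.5, 0, 0, 0, -0.7], [0, 0, 18.6, 0, 0, 0, -0.7], [0, 0, 18.6, 0, 0, 0, -0.7]],
])

```text
clock: 22.32
ee_pos: [0.5609, 0.2339, 0.023]
ee_rot: [0.0, 0.686, 0.727, 0.001]
ft_force: [-3.5, -0.9, 7.6]
width: 0.0239
grasp_force: 25.8
```

>>> jog_arm([
  [[0, 0, -0.1, 0, 0, 0, -0.7], [0, 0, -0.1, 0, 0, 0, -0.2], [0, 0, -0.1, 0, 0, 0, -0.1], [0, 0, -0.1, 0, 0, 0, 0], [0, 0, -2, 0, 0, 0, 0], [0, 0, -7, 0, 0, 0, 0], [0, 0, -13, 0, 0, 0, 0], [0, 0, -18, 0, 0, 0, 0], [0, 0, -18, 0, 0, 0, 0]],
])

```text
clock: 23.45
ee_pos: [0.5618, 0.2342, 0.2081]
ee_rot: [0.002, 0.686, 0.727, 0.004]
ft_force: [-0.4, 0.1, -0.3]
width: 0.0429
grasp_force: 0.0
```

```bash
python3 -c "
from h import *
plan(620,-204.5,200,33)"
```

```text
shift cm [-44.13   3.28   0.81] az -0.518 j6 0.3 tcp [561.8 234.2 208.1] t 23.45
```

```bash
python3 -c "
from h import *
for p,q in [((392,74),(240,130)),((390,108),(240,150))]: print(tri(p,q))
for z in (0,.05,.1): print((ray('top',(390,109),z)*1000).round())"
```

```text
(array([ 738.9, -204.7,   71. ]), np.float64(11.3))
(array([ 717.7, -205.6,   11.4]), np.float64(12.4))
[[ 707. -211.    0.]]
[[ 692. -201.   50.]]
[[ 676. -190.  100.]]
```

>>> jog_arm([
  [[-44.1, 3.3, 0.8, 0, 0, -0.518, 0], [-44.1, 3.3, 0.8, 0, 0, -0.518, 0], [-44.1, 3.3, 0.8, 0, 0, -0.518, 0], [-44.1, 3.3, 0.8, 0, 0, -0.518, 0], [-44.1, 3.3, 0.8, 0, 0, -0.518, 0], [-44.1, 3.3, 0.8, 0, 0, -0.518, 0], [-44.1, 3.3, 0.8, 0, 0, -0.518, 0], [-44.1, 3.3, 0.8, 0, 0, -0.518, 0], [-44.1, 3.3, 0.8, 0, 0, -0.518, 0], [-44.1, 3.3, 0.8, 0, 0, -0.518, 0]],
])

```text
clock: 24.7
ee_pos: [0.6189, -0.2033, 0.194]
ee_rot: [-0.0, 0.477, 0.879, 0.0]
ft_force: [0.3, -0.1, 0.0]
width: 0.0425
grasp_force: 0.0
```

```bash
python3 -c "
from h import *
plan(620,-204.5,5,33)
a=robot.get_image('top')[145:250,130:235];b=robot.get_image('side')[200:320,190:330]
cv2.imwrite('pics/s7.png',np.hstack([cv2.resize(a,(390,390),interpolation=2),cv2.resize(np.uint8(255*np.clip(b/200.,0,1)**.7),(410,390),interpolation=2)]))"
```

```text
shift cm [-0.16  0.02 18.9 ] az 0.001 j6 -0.93 tcp [ 618.9 -203.3  194. ] t 24.7
```

View pics/s7.png

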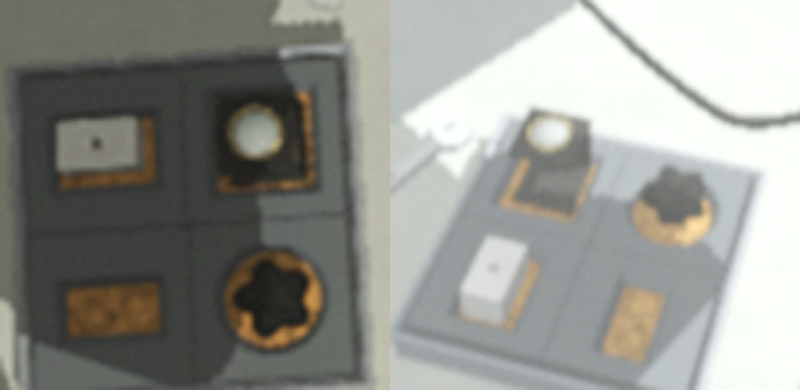

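The block, loupe and knob all lie within their pockets, with cork edges visible around each. Now I'll grip the fitting.

>>> jog_arm([
  [[0, 0, 5, 0, 0, 0, 0], [0, 0, 10, 0, 0, 0, 0], [0, 0, 14, 0, 0, 0, 0], [0, 0, 17, 0, 0, 0, 0], [0, 0, 19, 0, 0, 0, 0], [0, 0, 19, 0, 0, 0, 0], [0, 0, 19, 0, 0, 0, -0.8], [0, 0, 19, 0, 0, 0, -0.9], [0, 0, 19, 0, 0, 0, -0.9], [0, 0, 19, 0, 0, 0, -0.9]],
])

```text
clock: 26.05
ee_pos: [0.6198, -0.2049, 0.0054]
ee_rot: [0.001, 0.477, 0.879, 0.0]
ft_force: [0.6, 0.8, 7.8]
width: 0.0135
grasp_force: 24.5
```

>>> jog_arm([
  [[0, 0, 0, 0, 0, 0, -0.9], [0, 0, -1, 0, 0, 0, -0.9], [0, 0, -4, 0, 0, 0, -0.9], [0, 0, -9, 0, 0, 0, -0.9], [0, 0, -15, 0, 0, 0, -0.9], [0, 0, -20, 0, 0, 0, -0.9], [0, 0, -20, 0, 0, 0, -0.9], [0, 0, -20, 0, 0, 0, -0.9]],
])

```text
clock: 27.05
ee_pos: [0.6187, -0.2046, 0.2037]
ee_rot: [-0.0, 0.477, 0.879, -0.0]
ft_force: [0.1, 0.3, -0.5]
width: 0.0138
grasp_force: 24.5
```

```bash
python3 -c "
from h import *
plan(480.3,229.8,204,3.3)
cv2.imwrite('pics/s8.png',cv2.resize(robot.get_image('side')[40:190,220:420],(800,600),interpolation=2))"
```

```text
shift cm [ 4.397e+01  1.204e+01 -3.000e-02] az 0.518 j6 -0.93 tcp [ 618.7 -204.6  203.7] t 27.05
```

View pics/s8.png

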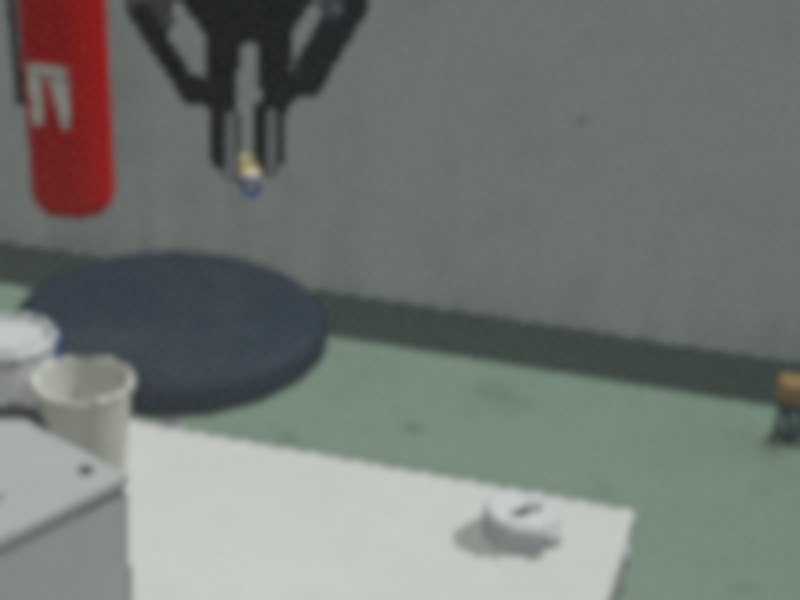

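The fitting is held between the fingers with its blue collar toward the camera, at crop (250,180). I've used all 14 views, so I'll check numerically from here.

>>> jog_arm([
  [[44, 12, 0, 0, 0, 0.518, -0.9], [44, 12, 0, 0, 0, 0.518, -0.9], [44, 12, 0, 0, 0, 0.518, -0.9], [44, 12, 0, 0, 0, 0.518, -0.9], [44, 12, 0, 0, 0, 0.518, -0.9], [44, 12, 0, 0, 0, 0.518, -0.9], [44, 12, 0, 0, 0, 0.518, -0.9], [44, 12, 0, 0, 0, 0.518, -0.9], [44, 12, 0, 0, 0, 0.518, -0.9], [44, 12, 0, 0, 0, 0.518, -0.9]],
])

```text
clock: 28.35
ee_pos: [0.4803, 0.2288, 0.2033]
ee_rot: [-0.0, 0.687, 0.727, -0.0]
ft_force: [0.3, 0.4, 1.5]
width: 0.0138
grasp_force: 24.5
```

Run:
```python
from h import *
plan(480.3,229.8,22,3.3)
t=robot.get_image('top');s=robot.get_image('side')
c=robot.get_calibration('side');V=c['view']
# blue / brass pixels near held fitting in side view
e=robot.state()['ee_pos'];q=V[:3,:3]@e+V[:3,3];u,v=int(c['fx']*q[0]/q[2]+c['cx']),int(c['fy']*q[1]/q[2]+c['cy']);print(u,v)
h=cv2.cvtColor(s,cv2.COLOR_BGR2HSV);x,y=u-25,v-25
for n,m in(('blue',(h[...,0]>100)&(h[...,0]<130)&(h[...,1]>110)),('brass',(h[...,0]>10)&(h[...,0]<30)&(h[...,1]>80))):
    p,k=cen(0,m,x,y,50,50);print(n,p,k)
# on the vertical plane through the fitting axis: brass/blue separation expected ~ along y
for d in((0,0,0),(0,.019,0),(0,-.019,0)):
    q=V[:3,:3]@(e+d)+V[:3,3];print(d,c['fx']*q[0]/q[2]+c['cx'],c['fy']*q[1]/q[2]+c['cy'])
```

```text
shift cm [1.000e-01 1.000e-02 1.813e+01] az -0.001 j6 0.34 tcp [480.3 228.8 203.3] t 28.35
271 205Traceback (most recent call last):
  File "<stdin>", line 9, in <module>
  File "h.py", line 23, in cen
    i=1+np.argmax(st[1:,4]);return c[i]+[x,y],st[i,4]
        ~~~~~~~~~^^^^^^^^^^
    return _wrapfunc(a, 'argmax', axis=axis, out=out, **kwds)
    return bound(*args, **kwds)
ValueError: attempt to get argmax of an empty sequence
```

Run:
```python
from h import *
s=robot.get_image('side');c=robot.get_calibration('side');V=c['view'];e=robot.state()['ee_pos']
h=cv2.cvtColor(s,cv2.COLOR_BGR2HSV)[185:225,255:290].astype(int)
for n,m in(('blue',(h[...,0]>105)&(h[...,0]<130)&(h[...,1]>70)),('brass',(h[...,0]>8)&(h[...,0]<32)&(h[...,1]>70))):
    yx=np.argwhere(m);print(n,len(yx),yx.min(0)+[185,255] if len(yx) else '',yx.max(0)+[185,255] if len(yx) else '',yx.mean(0)+[185,255])
for d in((0,0,0),(0,.019,0),(0,-.019,0),(0,0,.01)):
    q=V[:3,:3]@(e+d)+V[:3,3];print(d,c['fx']*q[0]/q[2]+c['cx'],c['fy']*q[1]/q[2]+c['cy'])
```

```text
blue 25 [210 262] [216 268] [213.2  264.88]
brass 1 [208 268] [208 268] [208. 268.]
(0, 0, 0) 271.5268520190952 205.1424821051162
(0, 0.019, 0) 266.54302854263995 213.1748951104294
(0, -0.019, 0) 276.2697465651242 197.49837351773715
(0, 0, 0.01) 271.456960818374 199.22062198677844
```

The collar is where a level grip puts it. Lowering.

>>> jog_arm([
  [[0, 0, 5, 0, 0, 0, -0.9], [0, 0, 10, 0, 0, 0, -0.9], [0, 0, 14, 0, 0, 0, -0.9], [0, 0, 17, 0, 0, 0, -0.9], [0, 0, 17.8, 0, 0, 0, -0.9], [0, 0, 18.1, 0, 0, 0, -0.9], [0, 0, 18.2, 0, 0, 0, -0.9], [0, 0, 18.3, 0, 0, 0, -0.9], [0, 0, 18.3, 0, 0, 0, -0.9]],
])

```text
clock: 29.62
ee_pos: [0.4802, 0.2299, 0.0213]
ee_rot: [0.0, 0.686, 0.727, 0.0]
ft_force: [0.6, 1.0, -0.9]
width: 0.0136
grasp_force: 24.5
```

>>> jog_arm([
  [[0, 0, 0.1, 0, 0, 0, -0.9], [0, 0, 0.2, 0, 0, 0, -0.9], [0, 0, 0.2, 0, 0, 0, -0.9]],
])

```text
clock: 30.0
ee_pos: [0.4802, 0.2299, 0.0194]
ee_rot: [0.0, 0.686, 0.727, 0.0]
ft_force: [-2.0, -0.2, 8.3]
width: 0.014
grasp_force: 25.8
```

>>> jog_arm([
  [[0, 0, -0.1, 0, 0, 0, -0.9], [0, 0, -0.1, 0, 0, 0, -0.5], [0, 0, -0.1, 0, 0, 0, -0.3], [0, 0, -0.1, 0, 0, 0, -0.2], [0, 0, -2, 0, 0, 0, -0.2], [0, 0, -7, 0, 0, 0, -0.2], [0, 0, -13, 0, 0, 0, -0.2], [0, 0, -18, 0, 0, 0, -0.2], [0, 0, -18, 0, 0, 0, -0.2]],
])

```text
clock: 31.12
ee_pos: [0.4812, 0.2303, 0.2047]
ee_rot: [0.002, 0.686, 0.727, 0.004]
ft_force: [0.1, -0.7, -0.8]
width: 0.0342
grasp_force: 0.0
```

>>> jog_arm([
  [[30, 0, 0, 0, 0, 0, 0], [30, 0, 0, 0, 0, 0, 0], [-30, 0, 0, 0, 0, 0, 0], [-30, 0, 0, 0, 0, 0, 0], [-30, 0, 0, 0, 0, 0, 0], [-30, 0, 0, 0, 0, 0, 0], [-30, 0, 0, 0, 0, 0, 0], [-30, 0, 0, 0, 0, 0, 0], [-30, 0, 0, 0, 0, 0, 0], [-30, 0, 0, 0, 0, 0, 0]],
])

```text
clock: 32.38
ee_pos: [0.4969, -0.0725, 0.1988]
ee_rot: [-0.0, 0.688, 0.726, -0.0]
ft_force: [0.4, 0.3, -0.6]
width: 0.0426
grasp_force: 0.0
```

Run:
```python
from h import *
t=robot.get_image('top');s=robot.get_image('side');t0=cv2.imread('pics/top0.png');s0=cv2.imread('pics/side0.png')
cv2.imwrite('pics/e_t.png',t);cv2.imwrite('pics/e_s.png',s)
g=lambda i:cv2.cvtColor(i,cv2.COLOR_BGR2GRAY);H=lambda i:cv2.cvtColor(i,cv2.COLOR_BGR2HSV)
def T(n,mt,bt,ms,bs):
    try: p,k=cen(0,mt,*bt);q,l=cen(0,ms,*bs);print(n,p.round(1),k,q.round(1),l,tri(p,q))
    except ValueError as e: print(n,'none')
blue=lambda i:(H(i)[...,0]>105)&(H(i)[...,0]<130)&(H(i)[...,1]>60)
T('blue0',blue(t0),(375,142,30,24),blue(s0),(272,150,20,22))
T('blue',blue(t),(138,205,45,45),blue(s),(250,275,50,50))
T('spacer0',g(t0)>180,(300,230,35,38),g(s0)>212,(328,195,28,25))
T('spacer',g(t)>110,(140,168,32,30),g(s)>150,(212,262,30,32))
T('lens',g(t)>80,(188,168,24,22),g(s)>150,(232,236,26,16))
T('knob',g(t)<46,(193,212,20,24),g(s)<90,(274,248,26,24))
x,y,w,h=138,170,42,32; print('spacer rect',rect('top',(g(t)>100)[y:y+h,x:x+w],.031,(x,y)))
d=cv2.absdiff(t,t0).max(2);x,y,w,h=138,208,48,40
print('fit diff',rect('top',(d>25)[y:y+h,x:x+w],.02,(x,y)))
print(g(s)[280:318:2,256:292:2]);
print(H(t)[218:240:1,146:176:2,0])
x,y=378,224;print('counter diff',cv2.absdiff(t,t0)[224:262,378:416].max(2).mean())
```

```text
blue0 none
blue [147.5 225.7] 11 [266.1 305.3] 32 (array([483.8, 251.2,  19.4]), np.float64(0.6))
spacer0 [318.  251.9] 238 [342.1 202.8] 105 (array([431.6, -64.6,  15.9]), np.float64(0.3))
spacer [155.9 183.3] 245 [224.8 282.6] 231 (array([562.7, 235.3,  26.7]), np.float64(0.1))
lens [198.7 180.4] 150 [244.8 240.4] 69 (array([562.2, 151.4,  50.6]), np.float64(0.8))
knob [203.2 224.4] 243 [286.5 260.1] 264 (array([484.7, 147.2,  23.5]), np.float64(0.4))
spacer rect (array([561.8, 234.8]), array([39.1, 24.4]), 89.2, array([155.6, 183.4]))
fit diff (array([476.4, 192.6]), array([65.1, 22.2]), 0.5, array([181.8, 232.1]))
[[ 94  98  99  98  98  99  99  98  98  98 101 108 114 128 131 134 136 136]
 [ 99  98  99  99  98  98  98  97  99  97  97 100 100 111 121 133 132 132]
 [ 97  99  98  98  98  98  92  96  98  98  98  99  98  98 102 119 121 135]
 [ 98  98  98  99  99  95  85  91  97  98  98  97  96  99  97  99 101 114]
 [ 98  97  97  98  97  91  80  92  99 117 130 109  97  98  97  95  98  98]
 [ 98  99  99  97  95  86  85 100 111 141 142 116 100  99  95  95  98 100]
 [ 99  97  98  98  91  8
[... 1669 characters left out ...]
2  21  21  22  22  22  17  16  16  60]
 [ 90  13  18  17  16  18  20  21  20  19  21  17  16  16  30]
 [ 60  15  16  16  15  16  19  20  17  16  17  16  16  16  50]
 [ 75  16  16  16  17  16  16  17  16  16  15  16  16  16  40]
 [ 68  16  16  16  16  15  16  16  17  16  16  16  15  17  60]
 [ 60  16  16  16  16  16  16  17  16  15  16  17  15  16  70]
 [ 45  20  16  17  16  17  16  18  19  18  20  30  30  20  53]
 [ 60  38  21  30  24  38  45  42  75  53  60  60  72  75  60]
 [ 60  50  60  60  80  68  75  60  60  68  68  60  60  60  60]
 [ 45  60  60  60  53  53  53  50  45  45  53  45  70  60  70]
 [ 45  48  50  40  50  60  45  53  48  48  60  53  53  60  60]]
counter diff 96.55124653739612
```

Run:
```python
from h import *
h=cv2.cvtColor(cv2.imread('pics/e_t.png'),cv2.COLOR_BGR2HSV).astype(int)[218:240,144:176]
H,S=h[...,0],h[...,1]
br=(H>=19)&(H<=25)&(S>90); bl=(H>=105)&(H<=125)&(S>60)
m=cv2.morphologyEx((br|bl).astype(np.uint8),cv2.MORPH_OPEN,np.ones((2,2)))
print(m); print(rect('top',m,.019,(144,218)))
print((ray('top',[(145.5,226),(169,226)],.019)*1000).round(1))
hs=cv2.cvtColor(cv2.imread('pics/e_s.png'),cv2.COLOR_BGR2HSV).astype(int)[284:314,256:290]
b=(hs[...,0]>105)&(hs[...,0]<130)&(hs[...,1]>60);r=(hs[...,0]>=19)&(hs[...,0]<26)&(hs[...,1]>80)
print(np.where(b,2,np.where(r,1,0)))
```

```text
[[0 0 0 0 0 0 0 0 0 0 0 0 0 0 0 0 0 0 0 0 0 0 0 0 0 0 0 0 0 0 0 0]
 [0 0 0 0 0 0 0 0 0 0 0 0 0 0 0 0 0 0 0 0 0 0 0 0 0 0 0 0 0 0 0 0]
 [0 0 0 0 0 0 0 0 0 0 0 0 0 0 0 0 0 0 0 0 0 0 0 0 0 0 0 0 0 0 0 0]
 [0 0 0 0 0 0 0 0 0 0 0 0 0 0 0 0 0 0 0 0 0 0 0 0 0 0 0 0 0 0 0 0]
 [0 0 0 0 0 0 0 0 0 0 0 0 0 0 0 0 0 0 0 0 0 0 0 0 0 0 0 0 0 0 0 0]
 [0 0 0 0 0 0 0 0 0 0 0 0 0 0 0 0 0 0 0 0 0 0 0 0 0 0 0 0 0 0 0 0]
 [0 0 0 0 0 0 0 0 0 0 0 0 0 0 0 0 0 0 0 0 0 0 0 0 0 0 0 0 0 0 0 0]
 [0 0 0 0 1 1 0 0 1 1 1 1 1 1 1 1 1 1 1 0 0 0 0 0 0 0 0 0 0 0 0 0]
 [0 0 0 0 1 1 0 1 1 1 1 1 1 1 1 1 1 1 1 0 0 0 1 1 0 0 0 0 0 0 0 0]
 [0 0 0 0 1 1 0 1 1 1 1 1 1 1 1 1 1 1 1 1 0 0 1 1 1 1 0 0 0 0 0 0]
 [0 0 0 0 1 1 0 1 1 1 1 1 1 1 1 1 1 1 1 1 1 1 1 1 1 1 0 0 0 0 0 0]
 [0 0 0 0 1 1 0 1 1 1 1 1 1 1 1 1 1 1 1 1 1 1 1 1 1 1 0 0 0 0 0 0]
 [0 0 0 0 0 0 0 1 1 1 1 1 1 1 1 1 1 1 1 1 1 1 1 1 1 0 0 0 0 0 0 0]
 [0 0 0 0 0 0 0 0 0 0 0 0 0 0 1 1 1 1 1 1 0 1 1 1 1 0 0 0 0 0 0 0]
 [0 0 0 0 0 0 0 0 0 0 0 0 0 0 0 1 1 1 0 0 0 0 0 0 0 0 0 0 0 0 0 0]
 [0 0 0 0 0 0 0 0 0 0 0 0 0 0 0 0 0 0 0 0 0 0 0 0 0 0 0 0 0 0 0 0]
 [0 0 0 0 0 0 0 0 0 0 0 0 0 0 0 0 0 0 0 0 0 0 0 0 0 0 0 0 0 0 0 0]
 [0 0 0 0 0 0 0 0 0 0 0 0 0 0 0 0 0 0 0 0 0 0 0 0 0 0 0 0 0 0 0 0]
 [0 0 0 0 0 0 0 0 0 0 0 0 0 0 0 0 0 0 0 0 0 0 0 0 0 0 0 0 0 0 0 0]
 [0 0 0 0 0 0 0 0 0 0 0 0 0 0 0 0 0 0 0 0 0 0 0 0 0 0 0 0 0 0 0 0]
 [0 0 0 0 0 0 0 0 0 0 0 0 0 0 0 0 0 0 0 0 0 0 0 0 0 0 0 0 0 0 0 0]
 [0 0 0 0 0 0 0 0 0 0 0 0 0 0 0 0 0 0 0 0 0 0 0 0 0 0 0 0 0 0 0 0]]
(array([478.9, 228.3]), array([33.7, 13. ]), 89.2, array([160. , 228.2]))
[[484.  255.3  19. ]
 [483.4 211.5  19. ]]
[[0 0 0 ... 0 0 0]
 [0 0 0 ... 0 0 0]
 [0 0 0 ... 0 0 0]
 ...
 [0 0 0 ... 0 0 0]
 [0 0 0 ... 0 0 0]
 [0 0 0 ... 0 0 0]]
```

Run:
```python
from h import *
t=np.mean([robot.get_image('top') for _ in range(8)],0);s=np.mean([robot.get_image('side') for _ in range(8)],0)
b=t[...,0]-t[...,2]; print('top b-r rows223-232'); print(b[223:232,142:174].round().astype(int))
bs=s[...,0]-s[...,2]; print(bs[284:316,258:288].round().astype(int))
g=t.mean(2);print(g[224:230,140:152].round().astype(int))
```

```text
top b-r rows223-232
[[ -1  -1  -1  -1   0   8  14   2 -21 -39 -46 -48 -48 -50 -54 -54 -52 -52
  -52 -52 -53 -54 -53 -55 -55 -54 -51 -50 -51 -52 -34  -8]
 [ -1  -1  -1  -2   2  24  37   8 -32 -51 -56 -56 -54 -54 -54 -54 -54 -52
  -48 -45 -44 -45 -47 -50 -54 -53 -51 -50 -53 -56 -39 -11]
 [ -1  -1  -1  -2   4  31  43   0 -44 -58 -58 -58 -57 -56 -54 -55 -58 -57
  -51 -40 -32 -29 -30 -36 -41 -44 -47 -53 -60 -61 -42 -12]
 [ -1  -1  -2  -2   6  32  37 -12 -53 -61 -61 -60 -60 -59 -59 -60 -61 -60
  -54 -46 -42 -38 -38 -41 -43 -43 -45 -56 -66 -65 -44 -12]
 [ -1  -1  -2  -2   6  30  29 -19 -54 -59 -57 -58 -57 -58 -60 -61 -62 -61
  -55 -53 -56 -54 -55 -56 -55 -50 -47 -57 -66 -65 -44 -12]
 [ -1  -2  -1  -1   3  22  24 -16 -47 -52 -51 -49 -47 -48 -52 -56 -59 -59
  -52 -49 -54 -55 -56 -58 -56 -50 -48 -59 -67 -63 -44 -16]
 [ -1  -1  -1  -1   1  12  10 -16 -39 -47 -47 -44 -42 -41 -42 -45 -49 -50
  -43 -36 -38 -42 -44 -45 -45 -42 -50 -64 -70 -63 -45 -18]
 [ -1  -1  -1  -1   0   0 -16 -36 -45 -50 -52 -53 -54 -55 -51 -44 -40 -39
  -36 -33 -39 -43 -42 -39 -39 -42 -57 -69 -68 -60 -43 -18]
 [ -1  -1  -1  -
[... 3725 characters left out ...]
   6   6   6   6]
 [  6   6   6   6   6   6   6   6   6   6   6   6   6   6   6   6   5   5
    5   6   6   6   6   6   6   6   6   6   6   6]
 [  5   6   5   6   6   6   6   6   6   6   6   6   6   6   6   6   6   6
    6   6   5   6   6   6   6   6   5   6   6   6]
 [  4   6   6   5   6   6   6   6   6   6   6   6   6   5   6   6   6   6
    6   6   6   6   6   6   6   6   6   6   6   6]]
[[ 61  61  60  61  58  54  50  50  53  66  81  90]
 [ 61  60  61  60  58  53  50  51  57  77  96 104]
 [ 60  61  61  60  58  53  49  49  62  88 106 111]
 [ 61  61  62  61  58  54  50  49  60  88 105 106]
 [ 60  61  61  60  59  54  50  48  54  76  92  93]
 [ 61  60  61  61  59  55  50  46  49  61  72  76]]
```

The fitting's collar reaches the +y edge of the pocket floor and may be touching the wall. To be sure it's fully down, I'll regrip it and shift it about 3.5 mm toward −y.

```bash
python3 -c "
from h import *
plan(480.3,229.8,200,3.3)"
```

```text
shift cm [30.    0.03 -0.12] az 0.0 j6 -0.25 tcp [497.3 -69.7 198.8] t 33.275
```

>>> jog_arm([
  [[30, 0, 0, 0, 0, 0, -0.2], [30, 0, 0, 0, 0, 0, -0.2], [30, 0, 0, 0, 0, 0, -0.2], [30, 0, 0, 0, 0, 0, -0.2], [30, 0, 0, 0, 0, 0, -0.2], [30, 0, 0, 0, 0, 0, -0.2], [30, 0, 0, 0, 0, 0, -0.2], [30, 0, 0, 0, 0, 0, -0.2], [30, 0, 0, 0, 0, 0, -0.2]],
])

```text
clock: 34.4
ee_pos: [0.4802, 0.2289, 0.1989]
ee_rot: [0.0, 0.687, 0.727, 0.0]
ft_force: [-0.8, 0.2, -0.7]
width: 0.0347
grasp_force: 0.0
```

```bash
python3 -c "
from h import *
plan(480.3,229.8,20,3.3)"
```

```text
shift cm [9.000e-02 1.000e-02 1.789e+01] az -0.001 j6 0.34 tcp [480.2 228.9 198.9] t 34.4
```

>>> jog_arm([
  [[0, 0, 5, 0, 0, 0, -0.2], [0, 0, 10, 0, 0, 0, -0.2], [0, 0, 14, 0, 0, 0, -0.2], [0, 0, 17, 0, 0, 0, -0.2], [0, 0, 17.8, 0, 0, 0, -0.2], [0, 0, 17.8, 0, 0, 0, -0.2], [0, 0, 17.8, 0, 0, 0, -0.9], [0, 0, 17.8, 0, 0, 0, -0.9], [0, 0, 17.8, 0, 0, 0, -0.9]],
])

```text
clock: 35.52
ee_pos: [0.4806, 0.23, 0.0219]
ee_rot: [0.0, 0.686, 0.727, 0.001]
ft_force: [-0.2, -0.0, 6.6]
width: 0.0121
grasp_force: 23.3
```

>>> jog_arm([
  [[0, 0, -0.4, 0, 0, 0, -0.9], [0, 0, -0.4, 0, 0, 0, -0.9], [-0.35, 0, -0.4, 0, 0, 0, -0.9], [-0.35, 0, -0.4, 0, 0, 0, -0.9], [-0.35, 0, -0.1, 0, 0, 0, -0.9], [-0.35, 0, 0.05, 0, 0, 0, -0.9], [-0.35, 0, 0.05, 0, 0, 0, -0.9]],
])

```text
clock: 36.4
ee_pos: [0.4806, 0.2264, 0.0218]
ee_rot: [0.0, 0.686, 0.727, 0.0]
ft_force: [-8.8, -4.7, 21.3]
width: 0.012
grasp_force: 28.5
```

>>> jog_arm([
  [[0, 0, -0.2, 0, 0, 0, -0.9], [0, 0, -0.2, 0, 0, 0, -0.6], [0, 0, -0.2, 0, 0, 0, -0.4], [0, 0, -0.2, 0, 0, 0, -0.2], [0, 0, -2, 0, 0, 0, -0.2], [0, 0, -7, 0, 0, 0, -0.2], [0, 0, -13, 0, 0, 0, -0.2], [0, 0, -18, 0, 0, 0, -0.2], [0, 0, -18, 0, 0, 0, -0.2]],
])

```text
clock: 37.52
ee_pos: [0.4814, 0.2268, 0.2061]
ee_rot: [0.002, 0.686, 0.727, 0.003]
ft_force: [0.3, -1.0, -0.4]
width: 0.0342
grasp_force: 0.0
```

>>> jog_arm([
  [[-25, 0, 0, 0, 0, 0, 0], [-25, 0, 0, 0, 0, 0, 0], [-25, 0, 0, 0, 0, 0, 0], [-25, 0, 0, 0, 0, 0, 0], [-25, 0, 0, 0, 0, 0, 0], [-25, 0, 0, 0, 0, 0, 0], [-25, 0, 0, 0, 0, 0, 0], [-25, 0, 0, 0, 0, 0, 0]],
])

```text
clock: 38.52
ee_pos: [0.4947, -0.0223, 0.2003]
ee_rot: [-0.0, 0.686, 0.728, 0.0]
ft_force: [-0.8, -0.1, 0.3]
width: 0.0428
grasp_force: 0.0
```

Run:
```python
from h import *
t=np.mean([robot.get_image('top') for _ in range(8)],0);s=np.mean([robot.get_image('side') for _ in range(8)],0)
cv2.imwrite('pics/e_t2.png',t)
b=t[...,0]-t[...,2]; print(b[222:232,142:174].round().astype(int))
bs=s[...,0]-s[...,2]; print(bs[298:314,258:280].round().astype(int))
p,n=cen(0,b>10,140,215,20,25);q,m=cen(0,bs>20,255,290,25,25);print(p,n,q,m,tri(p,q))
g=lambda i:cv2.cvtColor(np.uint8(i),cv2.COLOR_BGR2GRAY)
s0=cv2.imread('pics/side0.png');d=np.abs(s-s0).max(2)[155:185,335:365];print('counter side diff',d.mean(),d.max())
```

```text
[[ -1  -1  -1  -1   0  -2 -12 -20 -20 -20 -22 -27 -30 -30 -33 -35 -35 -39
  -40 -38 -37 -40 -42 -44 -44 -44 -47 -48 -51 -49 -28  -5]
 [ -1  -1  -1   0  -1  -9 -30 -40 -33 -32 -43 -52 -54 -55 -55 -55 -53 -53
  -52 -48 -45 -43 -47 -51 -51 -49 -47 -46 -50 -52 -34  -8]
 [ -1  -1  -1  -1  -1 -14 -37 -30  -5 -16 -44 -56 -58 -58 -57 -56 -53 -52
  -53 -52 -46 -41 -41 -44 -44 -41 -36 -35 -45 -55 -39 -11]
 [  0  -2  -2   0  -2 -14 -29  -7  23 -10 -47 -56 -57 -57 -58 -56 -54 -55
  -57 -57 -49 -43 -44 -44 -45 -45 -41 -38 -45 -56 -42 -12]
 [ -1  -1   0  -1  -2 -10 -15  12  27 -20 -55 -60 -60 -60 -59 -59 -58 -59
  -61 -59 -50 -48 -52 -53 -54 -56 -54 -47 -50 -59 -44 -12]
 [ -1  -1  -1  -1  -1  -6  -5  21  26 -24 -57 -60 -59 -58 -59 -59 -58 -60
  -62 -60 -50 -46 -54 -55 -56 -57 -56 -49 -50 -58 -43 -12]
 [ -1   0  -1   0   0  -4  -6  16  25 -20 -51 -55 -53 -52 -51 -52 -52 -55
  -58 -56 -46 -39 -44 -44 -45 -45 -44 -42 -48 -57 -44 -15]
 [ -1  -1  -1  -1   0  -5 -18  -4  19  -8 -39 -48 -47 -46 -44 -42 -41 -44
  -46 -46 -40 -33 -34 -36 -37 -38 -38 -43 -54 -59 -45 -18]
 [ -1  -1  -1   0   0  -7 -29 -29  -
[... 1276 characters left out ...]
 -5 -14 -22 -26 -26 -26 -28 -33 -41 -48 -51 -53 -51
  -37 -15   0   6]
 [  6   6   6   6   5   5   1  -1  -4  -5  -7 -11 -17 -23 -30 -37 -42 -40
  -28  -9   3   6]
 [  6   6   6   6   6   6   6   6   6   5   4   3   0  -4  -8 -14 -20 -19
  -11   0   4   6]
 [  6   6   6   6   7   6   6   6   6   6   6   6   6   5   3   2   0   0
    2   5   6   6]
 [  6   6   6   6   7   6   6   6   6   6   6   6   6   6   7   6   6   6
    6   6   6   6]]
[149.625 227.   ] 8 [268.33333333 303.81481481] 27 (array([481.4, 247.3,  19.5]), np.float64(0.6))
counter side diff 4.467777777777778 6.5[ WARN:0@6.563] global loadsave.cpp:1063 imwrite_ Unsupported depth image for selected encoder is fallbacked to CV_8U.
```

Cork now shows beyond both ends of the fitting, and the counter hasn't moved. Handing in.

```bash
python3 -c "
from bench import robot
print(robot.close_job())"
```

```text
the job is handed in; nothing more can be done
None
```

The magnifier, star knob, spacer block and air fitting are each down in their matching pockets, the counter is where it was, and I handed the job in at about 39 s; the close call gave no verdict.

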